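# Stopper a bottle in the bench press

## Robot

A 7-joint arm with a two-finger parallel gripper is mounted at the origin on a cart in front of the work surface, level with it; the furniture and walls round the work are solid. World frame = base frame: x ahead of the robot, y to its left, z up, the work surface at z = 0. Lengths are in mm, angles in rad, forces in N, time in s.
With the tool pointing down it reaches from about 425 to 875 mm from the base axis. Payload 8.4 kg.
Tool frame: the origin (TCP) lies on the centre line of the jaws, within the pads' length; the fingertips stand robot.finger_overhang ahead of it and the grasp point (between the pads) lies 3 mm ahead of it (robot.finger_overhang is the distance from the TCP to the fingertips, in mm); z points along the fingers, y is the line along which they close (so a half turn about z gives the same grasp; the last joint's range is limited). The gripper opens to 87 mm and grips with 3 to 60 N. Pads are 19 mm wide; open, the fingers measure 117 mm over their backs; the gripper's body (75 mm by 190 mm) begins 51 mm behind the grasp point.
Start: joints at [-1.307, 0.333, 0.04, 1.465, -0.013, 1.343, -0.059], TCP at [230.68, 607.659, 220.346] pointing down, gripper open.
Joint ranges: [-2.58, 2.58], [-0.38, 2.09], [-1.3, 1.39], [0.25, 2.4], [-1.5, 4.64], [0.08, 2.09], [-2.65, 2.65]. Speed limits (rad/s): [2.22, 2.22, 2.79, 2.79, 3.14, 3.14, 3.14].

## Interface

Orientations are given as a rotation vector (axis times angle).
In Python, from plant import robot, eyes gives the robot as it stands. The module is installed in compiled form; this text tells all that it offers.
- The arm moves only by the tool drive_tool, never from a script. Its argument "deltas" is a list of rows, each a list of 3 entries, a list of its own where there are three numbers: the shift along the tool's x, y, z in mm, then the turn, a rotation vector about the tool's x, y, z in rad, then the opening, from 0 (shut) to 1 (fully open). A call has 1 to 12 rows; each row shifts and turns the commanded pose from where the row before left it, along the tool's axes as they then stand; what a row does not reach is not made up. A row lasts 1/8 s, in which the tool goes at most 62.5 mm and 10.7 degrees, less where a joint would pass 70% of its speed; a pose out of reach is approached as far as the arm can. A call is refused whole if a number of a shift passes 62.5 or a number of a turn 0.188, either way. A call with a gripper value outside its range is refused whole. The fingers move at their own pace and stop on an object; the grip force is fixed at half the most. Time passes only in rows, so rows that do not move let the fingers close. It gives the time, the measured TCP pose, the force, the opening and the grip force at its end, in the units of the state.
- robot.observe(): the state, without advancing time (a new reading comes with each control period).
- eyes.read_camera(name): name is "scene" or "top"; returns a dict with "img" (384x512x3 uint8, red, green, blue), "depth" (384x512 float32, mm along the optical axis (not along the pixel's ray), 0 where there is no reading), "K" (3x3 intrinsics, pixels), "dist" ([k1, k2, p1, p2, k3] as OpenCV has them; the pictures are not rectified), "rvec" (rotation vector, rad) and "tvec" (3), from world to camera coordinates, as OpenCV has them. Camera axes: x right, y down, z forward; pixel columns grow to the right and rows downward; lengths in mm; the calibration is good to about 2 mm. A picture is of the moment at which its call begins.
- robot.finish_job(): hands the job in; it is judged then, once.
The state is a dict: "clock": time; "joint_pos": joint angles; "qd": joint speeds; "joint_torque": joint torques, N m; "tool_pos": TCP position; "tool_rot": TCP orientation; "force": force on the tool from outside, world axes, zero at the start; "wrist_torque": the same for the moment, N m; "width": finger opening in mm; "grasp_force": force on a finger pad.
Only numpy, scipy, OpenCV 4.12 (cv2) and the standard library are available. Lean on these libraries where they do the work, as an engineer would, in place of code of your own. Each camera call takes 0.05 s, during which the arm holds its last target. There are 200 camera calls.

## Task

One of the three bottles on the tray still has its stopper standing proud. Load it upright into the sprung nest of the stoppering press, slide the carriage all the way in under the head, press the plunger down to its stop so that the press (not the fingers) drives the stopper home, and let the plunger spring back up. Then draw the carriage all the way out again and leave the sealed bottle standing in the nest; leave the other two bottles where they stand.

Things in the scene. Friction and masses are not known exactly. Their poses are not given: they have to be found in the camera images.
- open_bottle: amber bottle to seal, the only one whose grey stopper stands 10 to 12 mm above the lip. Origin: centre of the underside, z up. Body 50 mm across up to 58 mm (foot stepped in 3 mm), shoulder 58 to 74, neck 30 to 32 mm across from 74 to 104 mm: grip it there. Stopper 30 mm across, top at 120 to 122 mm, 110 when home. 0.14 to 0.28 kg. Starts on the tray, bottles about 80 mm apart, any order
- stopper (a joint): how far the proud stopper has been pushed in: starts at 0 to 0.002 m; 0.012 m = fully home, flange down on the lip. Held by friction (about 6 N moves it), it stays where it is left
- stopper_top (a point): centre of the top face of that stopper
- sealed_bottle_1: a bottle of the same shape with its stopper already home, 110 mm tall over the stopper, loose on the tray; bystander. Origin: centre of its underside
- sealed_bottle_2: a second such sealed bottle, loose on the tray; bystander. Origin: centre of its underside
- tray: shallow steel tray, 120 (its x) by 255 (its y) mm, floor 2 mm thick, rim 16 mm high, fixed to the worktop; origin: centre of its underside. The bottles stand in a row along its y
- press: stoppering press, fixed. Origin: on the worktop below the plunger's axis; x points from its front to its column, y is the way the carriage slides in, z up. Grey base 180 x 290 mm; white column 66 to 108 mm behind the axis, 225 mm tall; white head over the track, within 28 mm of the axis in y, at heights 183 to 225 mm
- plunger (a joint): travel of the plunger: 0 = up, at rest; 0.0225 m = down at its stop. The return spring pushes up with 3 N at rest, 7 N at the stop; the stopper adds about 6 N. It rises by itself when let go. Its white disc meets a proud stopper after 10 to 12 mm; the stopper is home at 22 mm
- plunger_top (a point): centre of the top of the plunger's black mushroom head, 48 mm across and 22 mm thick, 280 mm above the worktop at rest; press straight down on it
- carriage (a joint): travel of the carriage along the press's y: 0 = drawn all the way out, 0.140 m = all the way in, against the end stop, the nest below the plunger; starts at 0 to 0.02 m. About 2 N of friction; it stays where it is left
- carriage_knob (a point): centre of the upright black cylindrical knob on the outer end of the carriage, to pinch for sliding it: 22 mm across, 30 mm tall, this point at mid-height, 57 mm above the worktop and 31 mm above the carriage's plate, 110 mm from the nest on the -y side
- nest (a point): where the bottle's origin belongs, on the carriage's floor 26 mm above the worktop; axes as the press. On its +x side a fixed white vee, 44 mm tall, flared at the top, whose faces touch the body of a seated bottle; on its -x side the sprung gate
- gate (a joint): sprung steel gate at the nest's -x side, 44 mm wide, 43 mm tall above the floor, its upper 28 mm leaning outward as a lead-in. 0 = closed, face 19 mm from the nest's axis; opens toward -x, at most 0.012 m. A bottle lowered straight down at the nest pushes it open against 2.5 to 4 N; it then holds the bottle to the vee at about 0.006 m

How it is judged (in metres and radians):
On the way, in this order (a step that is already met when the one before it is completed fails the run):
1. the bottle stands let go in the nest, its foot down on the carriage, the stopper still proud, the carriage still well out (horizontal distance between open_bottle and nest below 0.005 m and z of open_bottle in the frame of nest below 0.003 m and angle between open_bottle's own z axis and vertical below 0.06 rad and contact force between the fingers and open_bottle below 0.1 N and value of joint stopper below 0.005 m and value of joint carriage below 0.06 m), for 0.2 s.
2. the carriage is all the way in with the bottle in its nest, the stopper not yet pushed in (value of joint carriage above 0.135 m and horizontal distance between open_bottle and nest below 0.005 m and value of joint stopper below 0.005 m), for 0.1 s.
3. the plunger is down at its stop and the stopper is home (value of joint plunger above 0.0205 m and value of joint stopper above 0.0105 m and value of joint carriage above 0.135 m), for 0.1 s.
4. the plunger is let go and back up, the carriage still in (value of joint plunger below 0.003 m and value of joint carriage above 0.13 m), for 0.1 s.
At the end, for the whole second after the job is handed in: The stopper is home (within 1.5 mm), the plunger is up, the carriage is drawn all the way out (within 6 mm) and the bottle stands at rest upright in its nest (within 5 mm of the nest's centre, foot on the carriage); the two sealed bottles stand within 20 mm of where they were (value of joint carriage below 0.006 m and value of joint plunger below 0.003 m and value of joint stopper above 0.0105 m and horizontal distance between open_bottle and nest below 0.005 m and z of open_bottle in the frame of nest below 0.003 m and angle between open_bottle's own z axis and vertical below 0.06 rad and linear speed of open_bottle below 0.02 m/s and distance of each of sealed_bottle_1, sealed_bottle_2 from where it was at the start of the episode below 0.02 m and angle between each of sealed_bottle_1, sealed_bottle_2's own z axis and vertical below 0.1 rad); the robot touches nothing.
It fails at once if a sealed bottle is knocked away or over (distance of any of sealed_bottle_1, sealed_bottle_2 from where it was at the start of the episode above 0.03 m).
It fails at once if the bottle is tipped over (angle between open_bottle's own z axis and vertical above 0.7 rad).
It also fails if it takes over 64 s, if anything falls off the work surface, if the arm or the gripper's body presses on something with over 40 N, if the wrist force passes 120 N, or if a joint passes its speed limit or range.

## Working session

There is one attempt and no reset: what is moved stays moved. The work goes in short steps, Python scripts to look and compute and a tool call to move; the robot and the scene stay as the last step left them, time stands still between calls to the robot, and variables do not carry over. Pictures are saved under pics/ and viewed, at most 10 in all, crops included, and the job is handed in when it is done.

Besides the shell and the picture viewer there is one more tool, called after ">>>" as a command line: name --argument value ..., lists and objects as JSON in quotes. drive_tool: Moves the arm, as the interface text tells. Its arguments: {"type":"object","properties":{"deltas":{"type":"array","items":{"type":"array"}}},"required":["deltas"]}

```bash
mkdir -p pics
cat > h.py <<'E'
import numpy as np, cv2
from plant import robot, eyes
def cloud(c):
    h,w=c["depth"].shape
    uv=np.stack(np.meshgrid(np.arange(w),np.arange(h)),-1).reshape(-1,1,2).astype(float)
    n=cv2.undistortPoints(uv,c["K"],np.array(c["dist"])).reshape(h,w,2)
    d=c["depth"][...,None]
    P=np.concatenate([n*d,d],-1)
    R=cv2.Rodrigues(np.array(c["rvec"],float))[0]
    W=(P-np.array(c["tvec"]).reshape(3))@R
    W[c["depth"]==0]=np.nan
    return W
E
python3 - <<'E'
from h import *
o=robot.observe();print(o,robot.finger_overhang)
ims=[]
for n in("scene","top"):
    c=eyes.read_camera(n);np.savez(n+".npz",**{k:np.array(v) for k,v in c.items()})
    cv2.imwrite(f"pics/{n}0.png",cv2.resize(c["img"][...,::-1],(800,600)))
    R=cv2.Rodrigues(np.array(c["rvec"],float))[0];print(n,-R.T@np.array(c["tvec"]).reshape(3),R[2],np.array(c["K"]).tolist())
E
```

```text
{'clock': 0.0, 'joint_pos': array([-1.30720172,  0.3339095 ,  0.03987303,  1.46627486, -0.01338086,
        1.34328639, -0.05849804]), 'qd': array([-0.00108025,  0.00093503, -0.00151492,  0.0001612 ,  0.00044909,
        0.00303868,  0.00200414]), 'joint_torque': array([-5.20117828e-04, -6.56345272e+01,  1.33473124e+00, -4.03796732e+01,
       -5.98726468e-02,  4.46064072e-02,  8.59753118e-05]), 'tool_pos': array([230.54435993, 607.23795893, 219.45842016]), 'tool_rot': array([-5.66742313e-01, -3.08988183e+00,  2.51947186e-03]), 'force': array([ 0.11246731,  0.44963314, -0.16204401]), 'wrist_torque': array([ 0.03890547, -0.05906975,  0.0171079 ]), 'grasp_force': 0.0, 'width': 87.20317451093783} 22.0
scene [   4.05098139 -802.97719806  703.62316285] [ 0.47860825  0.71405236 -0.51094361] [[383.43408406431206, 0.0, 257.2322297179445], [0.0, 383.43408406431206, 191.65612182635576], [0.0, 0.0, 1.0]]
top [ 390.75938067  -68.95968118 1290.83433355] [ 0.0818966   0.02249577 -0.99638692] [[405.36798147882104, 0.0, 253.99432532906783], [0.0, 405.36798147882104, 185.94843753304744], [0.0, 0.0, 1.0]]
```

View pics/scene0.png

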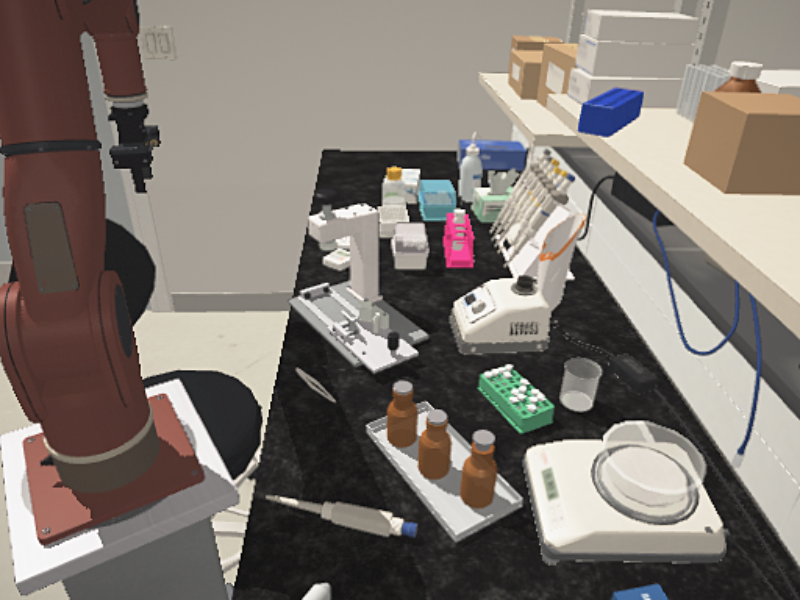

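View pics/top0.png

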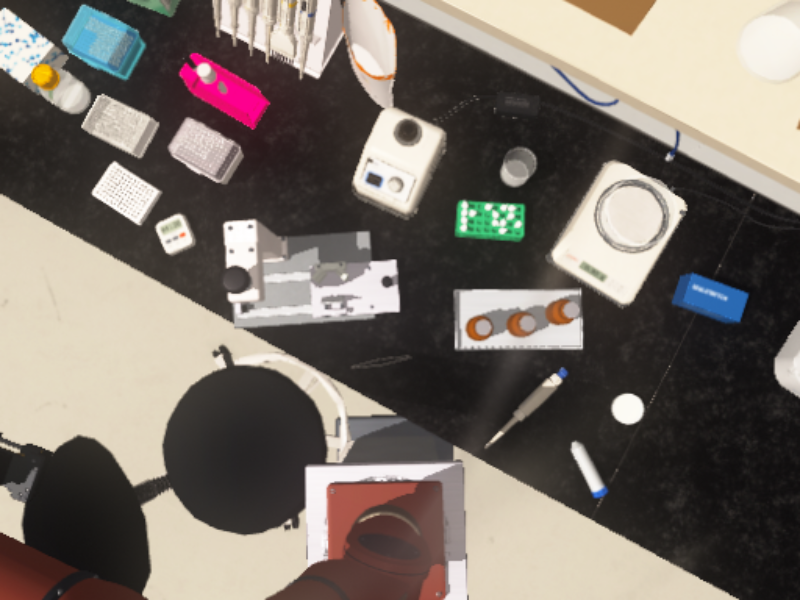

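The scene picture shows the tray with three bottles, caps at (402,388), (435,418) and (484,440). The press is at about (360,300) and its knob at (393,342). In the top view the plunger head is at (237,280), the knob at (389,281), and the bottle tops at (481,327), (521,322) and (566,311).

```bash
python3 - <<'E'
from h import *
np.set_printoptions(precision=1,suppress=True)
for n in("scene","top"):
    c=dict(np.load(n+".npz"));W=cloud(c);img=c["img"].astype(int);Z=W[...,2]
    s=1.5625
    px=([(402,388),(435,418),(484,440),(393,342)] if n=="scene" else [(481,327),(521,322),(566,311),(389,281),(237,280)])
    if n=="scene": px.append((320,213))
    for u,v in px:
        u=int(u/s);v=int(v/s)
        r=13 if n=="top" else 16
        w=W[v-r:v+r,u-r:u+r].reshape(-1,3);w=w[~np.isnan(w[:,0])]
        im=img[v-r:v+r,u-r:u+r].reshape(-1,3)
        c0=W[v,u]
        m=(abs(w[:,2]-c0[2])<5)
        q=w[m];k=q[:,:2].astype(np.float32)
        print(n,(u,v),"px",c0,"N",m.sum(),"med z",np.median(q[:,2]),"midrange",(k.min(0)+k.max(0))/2,"ext",np.ptp(k,0),"zmax pct",np.percentile(w[:,2],[90,97]))
    # generic z maps: worktop & tray rectangle
    if n=="top":
        xs=W[...,0];ys=W[...,1]
        # brightness of tray rim / base: use depth z ranges
        def rect(mask,name):
            nn,l,st,_=cv2.connectedComponentsWithStats(mask.astype(np.uint8))
            for i in range(1,nn):
                if st[i,4]>250:
                    p=W[l==i][:,:2].astype(np.float32);r=cv2.minAreaRect(p);print(name,st[i],r, np.median(W[l==i][:,2]))
        roi=np.zeros(Z.shape,bool);roi[130:230,130:390]=True
        sat=img.max(2)-img.min(2);g=img.sum(2)
        rect(roi&(g>330)&(sat<30)&(Z<120),"bright")
        rect(roi&(Z>190)&(Z<240),"head/col")
        rect(roi&(Z>265)&(Z<295),"knobhead")
        rect(roi&(Z>60)&(Z<85),"z60-85")
E
python3 - <<'E'
import cv2
a=cv2.imread('pics/top0.png')
import numpy as np
c=np.load('top.npz')["img"][...,::-1]
cv2.imwrite('pics/topc.png',cv2.resize(c[130:232,130:390],(780,306),interpolation=cv2.INTER_CUBIC))
E
```

```text
scene (257, 248) px [ 413.3 -197.6  110. ] N 96 med z 110.59920153330901 midrange [ 415.8 -197.2] ext [28.7 30.2] zmax pct [103.5 111.4]
scene (278, 267) px [ 415.8 -281.4  111.7] N 104 med z 110.66256336387971 midrange [ 421.8 -279.3] ext [31.5 32. ] zmax pct [107.  111.2]
scene (309, 281) px [ 440.1 -361.   121.1] N 126 med z 121.67316705554487 midrange [ 442.4 -358.9] ext [30.6 29.1] zmax pct [120.4 122.5]
scene (251, 218) px [504.6 -27.   64.8] N 30 med z 64.76792177944662 midrange [512.8  17.1] ext [24.7 96.1] zmax pct [49.7 68.1]
scene (204, 136) px [488.  228.8 233.4] N 38 med z 232.0126830440597 midrange [502.6 219.7] ext [31.2 30.8] zmax pct [267.7 278. ]
top (307, 209) px [ 416.2 -194.6  107.2] N 62 med z 109.68037039103659 midrange [ 416.2 -197.5] ext [29.3 28.8] zmax pct [109.3 113.1]
top (333, 206) px [ 422.6 -269.4  113.4] N 72 med z 111.7362830849448 midrange [ 420.9 -281.5] ext [26.4 29.3] zmax pct [109.8 113.1]
top (362, 199) px [ 440.  -351.7  123.6] N 84 med z 122.72627916108678 midrange [ 444.  -361.2] ext [26.3 29.5] zmax pct [120.8 124.1]
top (248, 179) px [512.
[... 284 characters left out ...]
7812, -439.2613525390625), (143.33251953125, 142.51315307617188), 57.0358772277832) 52.98277332069641
bright [ 146  149  110   62 3839] ((520.2701416015625, 239.41986083984375), (176.75979614257812, 561.9019775390625), 2.4050304889678955) 21.24757237661398
bright [ 290  184   83   40 2429] ((433.67327880859375, -281.74951171875), (258.4814453125, 123.7584457397461), 88.481201171875) 1.9355345130997064
head/col [143 141  27  53 976] ((539.232421875, 219.3180694580078), (138.09445190429688, 60.94658660888672), 2.6127562522888184) 223.5084628186321
knobhead [141 169  20  19 283] ((502.1310119628906, 217.48509216308594), (46.38592529296875, 45.41485595703125), 62.31956100463867) 277.546862063933
```

View pics/topc.png

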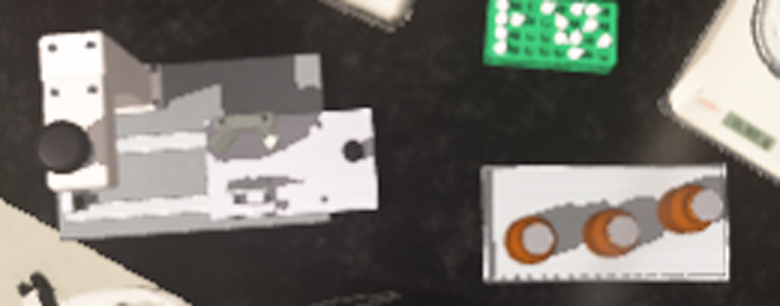

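The top view shows the plunger head at crop (65,146), the knob at (353,150) and the bottles at crop (531,240), (613,232) and (706,205). Only the rightmost bottle tops out at 122 mm above the worktop; the other two read 110, so the rightmost is the open one, at about (443,-360).

The plunger axis is at (502,218). The press yaw is about 2.6°. The knob is at (513,-19.5), 238 mm from the axis, so the carriage reads about 12 mm, which fits its allowed starting range.

First I'll lift and turn so the tool x and y lie along the press y and x.

>>> drive_tool --deltas '[[[0,0,-20],[0,0,0.166],1],[[0,0,-20],[0,0,0.166],1],[[0,0,-20],[0,0,0.166],1],[[0,0,-20],[0,0,0.166],1],[[0,0,-20],[0,0,0.166],1],[[0,0,-20],[0,0,0.166],1],[[0,0,-20],[0,0,0.166],1],[[0,0,0],[0,0,0],1]]'

```text
clock: 1.1
tool_pos: [230.8, 608.1, 361.4]
tool_rot: [-2.168, -2.272, -0.003]
force: [-0.9, -0.4, 1.0]
width: 87.2
grasp_force: 0.0
```

>>> drive_tool --deltas '[[[-40,30,0],[0,0,0],1],[[-40,30,0],[0,0,0],1],[[-40,30,0],[0,0,0],1],[[-40,30,0],[0,0,0],1],[[-40,30,0],[0,0,0],1],[[-40,30,0],[0,0,0],1],[[-40,30,0],[0,0,0],1],[[-40,30,0],[0,0,0],1],[[0,0,0],[0,0,0],1]]'

```text
clock: 2.22
tool_pos: [487.6, 294.4, 359.4]
tool_rot: [2.173, 2.267, -0.002]
force: [-0.5, 0.1, -0.1]
width: 87.1
grasp_force: 0.0
```

>>> drive_tool --deltas '[[[-55,-5,0],[0,0,0],1],[[-55,-5,0],[0,0,0],1],[[-55,-5,0],[0,0,0],1],[[-55,-5,0],[0,0,0],1],[[-55,-5,0],[0,0,0],1],[[-55,-5,0],[0,0,0],1],[[-55,-5,0],[0,0,0],1],[[-55,-5,0],[0,0,0],1],[[-55,-5,0],[0,0,0],1],[[-55,-5,0],[0,0,0],1],[[-55,-5,0],[0,0,0],1],[[0,0,0],[0,0,0],1]]'

```text
clock: 3.72
tool_pos: [456.5, -311.1, 358.9]
tool_rot: [-2.172, -2.268, 0.008]
force: [0.1, 0.5, -0.4]
width: 87.0
grasp_force: 0.0
```

```bash
cat >> h.py <<'E'
def to(x,y,z,hd=2.6):
    o=robot.observe();R=cv2.Rodrigues(o["tool_rot"])[0]
    a=np.radians(hd);T=np.array([[-np.sin(a),np.cos(a),0],[np.cos(a),np.sin(a),0],[0,0,-1]]).T
    np.set_printoptions(precision=3,suppress=True)
    print("t",o["clock"],"pos",o["tool_pos"],"F",o["force"],"w",o["width"],"g",o["grasp_force"],"q",o["joint_pos"])
    print("shift",R.T@(np.array([x,y,z])-o["tool_pos"]),"turn",cv2.Rodrigues(R.T@T)[0].ravel())
E
python3 -c "
from h import *
to(443,-360,99)"
```

```text
t 3.725 pos [ 456.48  -311.115  358.879] F [ 0.081  0.485 -0.414] w 86.95617419355857 g 0.0 q [-0.498  0.148  1.159  1.509 -0.131  1.574  0.7  ]
shift [-47.521 -14.544 260.074] turn [-0.004  0.003 -0.002]
```

>>> drive_tool --deltas '[[[-24,-7,0],[0,0,0],1],[[-23.5,-7.5,0],[0,0,0],1],[[0,0,40],[0,0,0],1],[[0,0,40],[0,0,0],1],[[0,0,40],[0,0,0],1],[[0,0,40],[0,0,0],1],[[0,0,40],[0,0,0],1],[[0,0,0],[0,0,0],1],[[0,0,0],[0,0,0],1]]'

```text
clock: 4.85
tool_pos: [446.4, -355.7, 161.5]
tool_rot: [2.167, 2.273, 0.001]
force: [1.1, -0.8, 0.0]
width: 87.1
grasp_force: 0.0
```

```bash
python3 -c "
from h import *
to(443,-360,99)"
```

```text
t 4.85 pos [ 446.415 -355.651  161.526] F [ 1.054 -0.812  0.   ] w 87.10325798481738 g 0.0 q [-0.288  0.348  1.085  1.779 -0.329  1.212  0.937]
shift [-4.166 -3.67  62.524] turn [0.001 0.    0.002]
```

>>> drive_tool --deltas '[[[-4,-3.5,0],[0,0,0],1],[[0,0,15],[0,0,0],1],[[0,0,15],[0,0,0],1],[[0,0,15],[0,0,0],1],[[0,0,15],[0,0,0],1],[[0,0,2.5],[0,0,0],1],[[0,0,0],[0,0,0],1]]'

```text
clock: 5.72
tool_pos: [442.3, -360.3, 97.8]
tool_rot: [-2.17, -2.272, 0.001]
force: [0.1, 0.1, 0.3]
width: 87.1
grasp_force: 0.0
```

```bash
python3 -c "
from h import *
to(443,-360,99)"
```

```text
t 5.725 pos [ 442.301 -360.288   97.829] F [0.098 0.143 0.284] w 87.05587643901475 g 0.0 q [-0.22   0.424  1.027  1.845 -0.405  1.102  1.003]
shift [ 0.256  0.711 -1.171] turn [-0.  0.  0.]
```

Now I'll close on the neck and lift a little.

>>> drive_tool --deltas '[[[0,0,-1.5],[0,0,0],0.3],[[0,0,0],[0,0,0],0.3],[[0,0,0],[0,0,0],0.2],[[0,0,0],[0,0,0],0.2],[[0,0,0],[0,0,0],0.2],[[0,0,0],[0,0,0],0.2],[[0,0,0],[0,0,0],0.2]]'

```text
clock: 6.6
tool_pos: [442.5, -360.1, 99.4]
tool_rot: [2.17, 2.272, 0.0]
force: [1.1, -0.2, -0.3]
width: 30.4
grasp_force: 30.0
```

>>> drive_tool --deltas '[[[0,0,-5],[0,0,0],0.2],[[0,0,-15],[0,0,0],0.2],[[0,0,-25],[0,0,0],0.2],[[0,0,-25],[0,0,0],0.2],[[0,0,-25],[0,0,0],0.2],[[0,0,-25],[0,0,0],0.2],[[0,0,-25],[0,0,0],0.2],[[0,0,-20],[0,0,0],0.2],[[0,0,0],[0,0,0],0.2]]'

```text
clock: 7.72
tool_pos: [442.8, -360.7, 265.9]
tool_rot: [2.168, 2.27, 0.001]
force: [0.3, 0.9, -3.0]
width: 30.0
grasp_force: 30.0
```

Run:
```python
from h import *
np.set_printoptions(precision=1,suppress=True)
to(508,90.5,200)
for n in("scene","top"):
    c=eyes.read_camera(n);W=cloud(c);np.savez(n+"1.npz",**{k:np.array(v) for k,v in c.items()})
    if n=="scene": cv2.imwrite("pics/s1.png",cv2.resize(c["img"][140:300,170:370,::-1],(800,640))[:600])
    g=c["img"].max(2).astype(int);X,Y,Z=W[...,0],W[...,1],W[...,2]
    m=(abs(X-512)<25)&(abs(Y+20)<25)&(Z>(66 if n=="top" else 35))&(g<90)
    p=W[m];print(n,"knob",len(p),p.min(0),p.max(0),(p.min(0)+p.max(0))/2)
    # vee/gate: height slices near nest
    m=(abs(X-508)<60)&(abs(Y-90)<45)&(Z>60)&(Z<76)
    q=W[m];print(len(q));print(q[np.argsort(q[:,0])][::max(1,len(q)//25)])
```

```text
t 7.725 pos [ 442.827 -360.714  265.88 ] F [ 0.346  0.946 -2.998] w 29.97461437440131 g 29.991585502575617 q [-0.347  0.256  1.149  1.636 -0.238  1.402  0.876]
shift [447.817  85.675  65.585] turn [0.002 0.001 0.001]
scene knob 77 [501.755 -28.98   36.701] [521.396  -7.849  74.561] [511.575 -18.414  55.631]
71
[[470.992 107.045  69.578]
 [471.526 101.529  68.676]
 [472.926  91.236  66.423]
 [473.97  113.085  61.702]
 [474.1    87.033  64.652]
 [474.389 100.734  60.803]
 [474.909  81.984  67.136]
 [475.236 101.939  67.26 ]
 [475.737  70.725  69.367]
 [478.68   70.03   61.478]
 [519.504 123.169  64.398]
 [520.322  61.841  63.184]
 [521.153 113.193  61.552]
 [521.689  64.122  65.179]
 [522.352 121.677  64.284]
 [522.839  60.     67.035]
 [523.747 117.608  65.955]
 [524.167  62.209  69.079]
 [524.569  62.879  72.254]
 [524.703 112.958  60.558]
 [526.371 122.076  70.348]
 [527.413  61.577  68.366]
 [527.59  117.878  64.621]
 [528.541  63.451  70.666]
 [529.161 114.081  69.843]
 [529.828  59.567  68.664]
 [530.778 123.325  68.356]
 [532.701  70.334  69.332]
 [533.335 114.907  68.129]
 [534
[... 308 characters left out ...]
473.257  68.672  64.865]
 [473.491  83.532  67.92 ]
 [473.86   95.741  67.658]
 [474.087 107.662  69.48 ]
 [476.18   77.093  70.393]
 [476.778  92.575  68.14 ]
 [477.25   99.24   63.943]
 [479.707  77.85   63.567]
 [519.92  118.763  71.492]
 [522.779 118.439  73.268]
 [523.821 111.089  61.085]
 [525.438  64.913  61.693]
 [526.487 119.305  67.315]
 [527.566  63.932  70.128]
 [529.25  112.98   68.334]
 [529.725 104.751  61.668]
 [531.179  64.402  65.239]
 [532.051 112.593  70.593]
 [533.397  66.503  73.285]
 [534.62  106.068  73.148]
 [535.442 101.163  64.604]
 [537.214  67.156  66.866]
 [538.201 103.696  67.997]
 [540.383  73.127  67.557]
 [541.961 101.472  61.59 ]
 [550.554  79.789  61.555]]
```

View pics/s1.png

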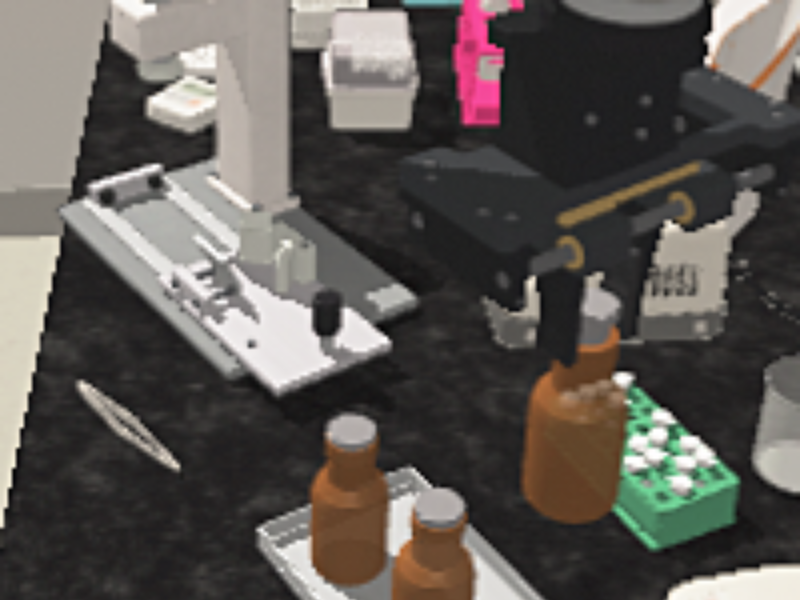

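Bottle is held upright at the neck, seen at (575,440) in the crop. The vee and gate at crop (240,255) span y 61–122 and 70–112, which puts the nest at y≈91 and agrees with the knob plus 110 mm. Nest ≈ (507.7, 91).

>>> drive_tool --deltas '[[[20,4,0],[0,0,0],0.2],[[40,8,0],[0,0,0],0.2],[[45,8.5,0],[0,0,0],0.2],[[45,8.5,0],[0,0,0],0.2],[[45,8.5,0],[0,0,0],0.2],[[45,8.5,0],[0,0,0],0.2],[[45,8.5,0],[0,0,0],0.2],[[45,8.5,0],[0,0,0],0.2],[[45,8.5,0],[0,0,0],0.2],[[40,8,0],[0,0,0],0.2],[[33,6,0],[0,0,0],0.2],[[0,0,0],[0,0,0],0.2]]'

```text
clock: 9.32
tool_pos: [506.4, 94.4, 262.8]
tool_rot: [-2.164, -2.277, 0.004]
force: [-0.6, -1.5, -2.6]
width: 30.0
grasp_force: 30.0
```

```bash
python3 -c "
from h import *
to(507.7,91,180)"
```

```text
t 9.325 pos [506.42   94.401 262.828] F [-0.604 -1.488 -2.597] w 30.020583810396207 g 29.99215676332824 q [-1.033  0.017  0.783  1.754 -0.012  1.378 -0.197]
shift [-3.35   1.293 82.83 ] turn [-0.002  0.001  0.005]
```

>>> drive_tool --deltas '[[[-3.5,1.3,0],[0,0,0],0.2],[[0,0,20],[0,0,0],0.2],[[0,0,25],[0,0,0],0.2],[[0,0,25],[0,0,0],0.2],[[0,0,13],[0,0,0],0.2],[[0,0,0],[0,0,0],0.2],[[0,0,0],[0,0,0],0.2]]'

```text
clock: 10.2
tool_pos: [509.2, 87.6, 182.3]
tool_rot: [2.17, 2.271, 0.002]
force: [0.5, -0.3, -2.5]
width: 30.3
grasp_force: 30.0
```

Run:
```python
from h import *
to(507.7,91,123.4)
c=eyes.read_camera("scene")
cv2.imwrite("pics/s2.png",cv2.resize(c["img"][150:260,160:290,::-1],(700,592),interpolation=cv2.INTER_CUBIC))
```

```text
t 10.2 pos [509.248  87.624 182.252] F [ 0.514 -0.256 -2.471] w 30.258876291307896 g 29.99240616511088 q [-1.006  0.088  0.802  1.871 -0.068  1.209 -0.137]
shift [ 3.423 -1.461 58.851] turn [ 0.001 -0.     0.   ]
```

View pics/s2.png

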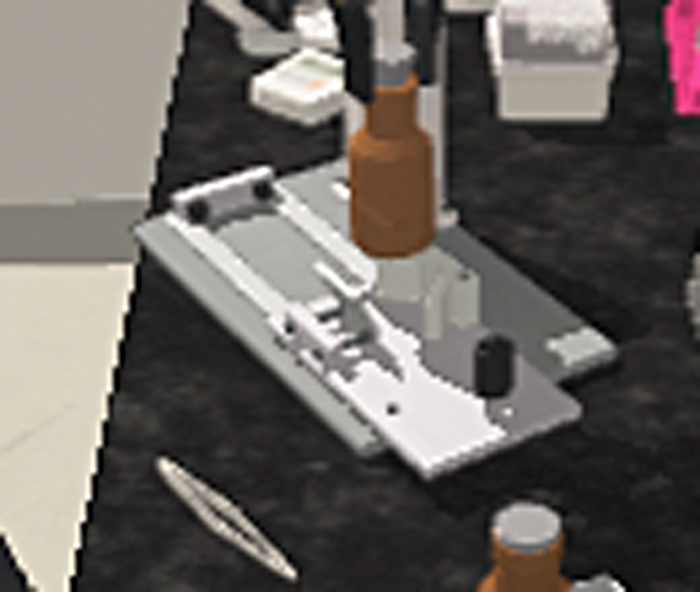

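The bottle hangs upright above the nest at (392,170), over the vee at (440,290). Correcting the offset and lowering slowly.

>>> drive_tool --deltas '[[[3.5,-1.5,0],[0,0,0],0.2],[[0,0,8],[0,0,0],0.2],[[0,0,5],[0,0,0],0.2],[[0,0,0],[0,0,0],0.2],[[0,0,0],[0,0,0],0.2],[[0,0,0],[0,0,0],0.2]]'

```text
clock: 11.0
tool_pos: [507.1, 91.3, 168.5]
tool_rot: [2.17, 2.272, 0.0]
force: [0.7, -0.4, -1.8]
width: 30.2
grasp_force: 30.0
```

```bash
python3 -c "
from h import *
to(507.7,91,123.4)"
```

```text
t 11.0 pos [507.12   91.284 168.505] F [ 0.669 -0.421 -1.783] w 30.22479362885215 g 29.991706784348935 q [-1.007  0.101  0.798  1.89  -0.078  1.182 -0.135]
shift [-0.311  0.557 45.105] turn [ 0.    -0.     0.001]
```

>>> drive_tool --deltas '[[[-0.3,0.5,4],[0,0,0],0.2],[[0,0,4],[0,0,0],0.2],[[0,0,4],[0,0,0],0.2],[[0,0,4],[0,0,0],0.2],[[0,0,4],[0,0,0],0.2],[[0,0,0],[0,0,0],0.2]]'

```text
clock: 11.75
tool_pos: [507.3, 91.0, 148.0]
tool_rot: [-2.17, -2.272, 0.001]
force: [-1.7, -0.8, -3.7]
width: 30.5
grasp_force: 30.0
```

>>> drive_tool --deltas '[[[0,0,4],[0,0,0],0.2],[[0,0,4],[0,0,0],0.2],[[0,0,4],[0,0,0],0.2],[[0,0,4],[0,0,0],0.2],[[0,0,4],[0,0,0],0.2],[[0,0,2],[0,0,0],0.2],[[0,0,0],[0,0,0],0.2],[[0,0,0],[0,0,0],0.2]]'

```text
clock: 12.75
tool_pos: [507.7, 91.1, 126.6]
tool_rot: [2.17, 2.272, 0.001]
force: [-2.2, -0.5, 3.6]
width: 30.3
grasp_force: 30.0
```

```bash
python3 -c "
from h import *
to(507.7,91,123.4)"
```

```text
t 12.75 pos [507.703  91.145 126.562] F [-2.203 -0.472  3.552] w 30.276042886297642 g 29.99498426914215 q [-0.986  0.157  0.795  1.938 -0.126  1.095 -0.093]
shift [-0.145 -0.011  3.162] turn [ 0.    -0.     0.001]
```

>>> drive_tool --deltas '[[[0,0,1.5],[0,0,0],0.2],[[0,0,1],[0,0,0],0.2],[[0,0,1],[0,0,0],0.2],[[0,0,0],[0,0,0],0.2],[[0,0,0],[0,0,0],0.2]]'

```text
clock: 13.38
tool_pos: [507.8, 91.1, 123.1]
tool_rot: [2.17, 2.272, 0.001]
force: [-1.9, 0.0, 6.5]
width: 30.2
grasp_force: 30.0
```

>>> drive_tool --deltas '[[[0,0,1],[0,0,0],0.2],[[0,0,0],[0,0,0],0.2],[[0,0,0],[0,0,0],0.2]]'

```text
clock: 13.75
tool_pos: [508.2, 91.2, 123.0]
tool_rot: [2.17, 2.272, 0.002]
force: [-5.0, -0.9, 15.5]
width: 30.4
grasp_force: 30.0
```

The foot is on the floor: the force jumps to 15 N at the expected height. Releasing and rising.

>>> drive_tool --deltas '[[[0,0,-1],[0,0,0],1],[[0,0,0],[0,0,0],1],[[0,0,0],[0,0,0],1],[[0,0,0],[0,0,0],1],[[0,0,-20],[0,0,0],1],[[0,0,-35],[0,0,0],1],[[0,0,-35],[0,0,0],1],[[0,0,0],[0,0,0],1]]'

```text
clock: 14.75
tool_pos: [509.0, 91.3, 215.1]
tool_rot: [2.169, 2.271, 0.006]
force: [-0.6, 0.1, -0.2]
width: 86.9
grasp_force: 0.0
```

>>> drive_tool --deltas '[[[-45,0,0],[0,0,0],1],[[-45,0,0],[0,0,0],1],[[-20,0,0],[0,0,0],1],[[0,0,0],[0,0,0],1],[[0,0,0],[0,0,0],1]]'

```text
clock: 15.38
tool_pos: [512.3, -17.7, 212.3]
tool_rot: [-2.168, -2.273, 0.001]
force: [0.0, -1.4, -0.3]
width: 87.0
grasp_force: 0.0
```

Run:
```python
from h import *
to(512.3,-19.3,60)
for n in("scene","top"):
    c=eyes.read_camera(n);W=cloud(c)
    if n=="scene":cv2.imwrite("pics/s3.png",cv2.resize(c["img"][150:260,160:290,::-1],(700,592),interpolation=cv2.INTER_CUBIC))
    X,Y,Z=W[...,0],W[...,1],W[...,2]
    m=(abs(X-508)<25)&(abs(Y-91)<25)&(Z>138)&(Z<160)
    p=W[m];print(n,"stopper",len(p),np.median(p[:,2]),p.min(0),p.max(0),(p.min(0)+p.max(0))/2)
    g=c["img"].max(2).astype(int)
    m=(abs(X-512)<25)&(abs(Y+20)<25)&(Z>(66 if n=="top" else 42))&(Z<76)&(g<90)
    p=W[m];print(n,"knob",len(p),len(p) and (p.min(0)+p.max(0))/2)
```

```text
t 15.375 pos [512.306 -17.701 212.275] F [ 0.033 -1.414 -0.268] w 87.0128884601971 g 0.0 q [-0.907  0.048  0.896  1.84  -0.039  1.273  0.047]
shift [ -1.593   0.053 152.275] turn [-0.001  0.     0.002]
scene stopper 51 145.8454393336062 [492.088  77.852 139.362] [522.924 103.723 148.214] [507.506  90.787 143.788]
scene knob 80 [511.954 -20.488  58.003]
top stopper 3 147.67428441033184 [505.851 101.252 146.562] [511.796 101.484 148.769] [508.823 101.368 147.665]
top knob 0 0
```

View pics/s3.png

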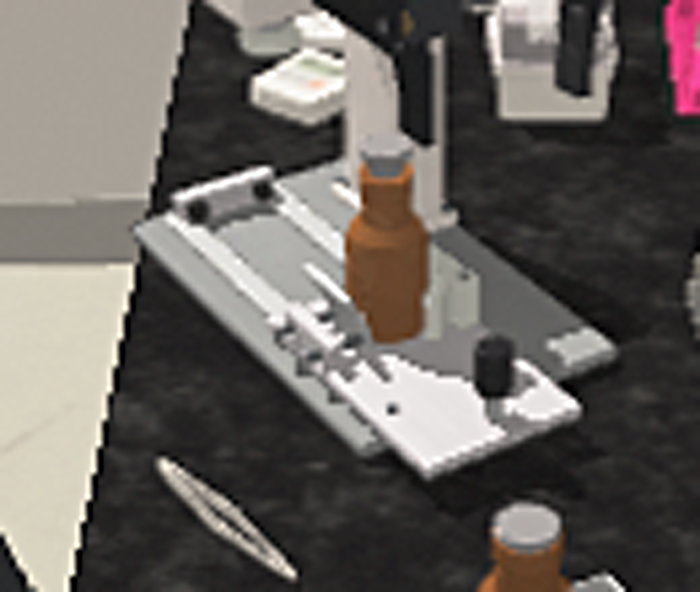

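The bottle stands in the nest at (387,250), with its stopper proud: top at about 147 mm, 26+121. The gate is pushed back and the knob is at (493,367). Lowering around the knob.

>>> drive_tool --deltas '[[[-2,0,30],[0,0,0],0.55],[[0,0,35],[0,0,0],0.55],[[0,0,35],[0,0,0],0.55],[[0,0,20],[0,0,0],0.55],[[0,0,0],[0,0,0],0.55],[[0,0,0],[0,0,0],0.55]]'

```text
clock: 16.23
tool_pos: [513.2, -20.4, 93.6]
tool_rot: [2.169, 2.272, 0.001]
force: [0.3, 0.8, -0.0]
width: 48.7
grasp_force: 0.0
```

```bash
python3 -c "
from h import *
to(512.3,-19.6,62)"
```

```text
t 16.225 pos [513.204 -20.437  93.627] F [ 0.329  0.841 -0.042] w 48.673482801523605 g 0.0 q [-0.836  0.219  0.888  1.98  -0.198  1.03   0.19 ]
shift [ 0.879 -0.889 31.626] turn [0.001 0.    0.001]
```

>>> drive_tool --deltas '[[[0.9,-0.9,15],[0,0,0],0.55],[[0,0,16],[0,0,0],0.55],[[0,0,0],[0,0,0],0.55],[[0,0,0],[0,0,0],0.1],[[0,0,0],[0,0,0],0.1],[[0,0,0],[0,0,0],0.1],[[0,0,0],[0,0,0],0.1]]'

```text
clock: 17.1
tool_pos: [512.8, -19.9, 62.3]
tool_rot: [2.168, 2.271, 0.002]
force: [5.2, -0.1, -3.0]
width: 20.4
grasp_force: 30.0
```

>>> drive_tool --deltas '[[[4,0.5,0],[0,0,0],0.1],[[8,0,0],[0,0,0],0.1],[[10,0,0],[0,0,0],0.1],[[12,0,0],[0,0,0],0.1],[[12,0,0],[0,0,0],0.1],[[12,0,0],[0,0,0],0.1],[[12,0,0],[0,0,0],0.1],[[12,0,0],[0,0,0],0.1],[[12,0,0],[0,0,0],0.1],[[10,0,0],[0,0,0],0.1],[[8,0,0],[0,0,0],0.1],[[0,0,0],[0,0,0],0.1]]'

```text
clock: 18.6
tool_pos: [507.9, 93.7, 62.2]
tool_rot: [2.168, 2.273, 0.003]
force: [6.5, 2.9, -3.4]
width: 20.6
grasp_force: 30.0
```

>>> drive_tool --deltas '[[[4,0,0],[0,0,0],0.1],[[3,0,0],[0,0,0],0.1],[[3,0,0],[0,0,0],0.1],[[3,0,0],[0,0,0],0.1],[[0,0,0],[0,0,0],0.1],[[0,0,0],[0,0,0],0.1]]'

```text
clock: 19.35
tool_pos: [507.4, 105.7, 62.2]
tool_rot: [2.168, 2.272, 0.003]
force: [6.2, 0.3, -2.6]
width: 20.4
grasp_force: 30.0
```

```bash
python3 -c "
from h import *
to(507.0,108,62)"
```

```text
t 19.35 pos [507.43  105.744  62.231] F [ 6.223  0.342 -2.62 ] w 20.355179515454147 g 30.00054895877838 q [-1.004  0.272  0.814  1.996 -0.24   0.968 -0.024]
shift [ 2.273 -0.325  0.232] turn [ 0.002 -0.     0.001]
```

>>> drive_tool --deltas '[[[1.5,0,0],[0,0,0],0.1],[[1,0,0],[0,0,0],0.1],[[1,0,0],[0,0,0],0.1],[[0,0,0],[0,0,0],0.1],[[0,0,0],[0,0,0],0.1]]'

```text
clock: 19.98
tool_pos: [507.3, 108.8, 62.2]
tool_rot: [2.169, 2.271, 0.002]
force: [7.3, -0.6, -2.6]
width: 21.1
grasp_force: 30.0
```

>>> drive_tool --deltas '[[[1,0,0],[0,0,0],0.1],[[1,0,0],[0,0,0],0.1],[[0.5,0,0],[0,0,0],0.1],[[0,0,0],[0,0,0],0.1],[[0,0,0],[0,0,0],0.1]]'

```text
clock: 20.6
tool_pos: [507.3, 109.8, 62.2]
tool_rot: [2.169, 2.269, 0.0]
force: [6.0, -5.8, -1.0]
width: 20.8
grasp_force: 30.0
```

>>> drive_tool --deltas '[[[1,0,0],[0,0,0],0.1],[[0,0,0],[0,0,0],0.1]]'

```text
clock: 20.85
tool_pos: [507.2, 109.8, 62.2]
tool_rot: [2.169, 2.268, -0.001]
force: [7.4, -10.0, 0.5]
width: 20.6
grasp_force: 30.0
```

The carriage is on its end stop. Releasing, going up, and closing the fingers over the plunger.

>>> drive_tool --deltas '[[[-2.5,0,0],[0,0,0],0.5],[[0,0,0],[0,0,0],0.5],[[0,0,0],[0,0,0],0.5],[[0,0,-25],[0,0,0],0.5],[[0,0,-40],[0,0,0],0.5],[[0,0,-45],[0,0,0],0],[[0,0,-45],[0,0,0],0],[[0,0,-45],[0,0,0],0],[[0,0,-45],[0,0,0],0],[[0,0,-30],[0,0,0],0],[[0,0,0],[0,0,0],0],[[0,0,0],[0,0,0],0]]'

```text
clock: 22.35
tool_pos: [505.8, 109.6, 336.0]
tool_rot: [-2.169, -2.272, 0.002]
force: [-0.3, -0.5, -0.5]
width: 0.7
grasp_force: 0.0
```

Run:
```python
from h import *
to(502.3,218.5,310)
c=eyes.read_camera("scene");W=cloud(c);X,Y,Z=W[...,0],W[...,1],W[...,2]
g=c["img"].max(2).astype(int)
m=(abs(X-507)<25)&(abs(Y-109)<25)&(Z>42)&(Z<76)&(g<90)
p=W[m];print("knob",len(p),len(p) and (p.min(0)+p.max(0))/2)
for n in ["top"]:
    c=eyes.read_camera(n);W=cloud(c);X,Y,Z=W[...,0],W[...,1],W[...,2]
    m=(abs(X-502)<35)&(abs(Y-218)<35)&(Z>270)&(Z<290)
    p=W[m];print("plunger",len(p),(p.min(0)+p.max(0))/2,np.ptp(p,0),np.median(p[:,2]))
```

```text
t 22.35 pos [505.803 109.564 336.016] F [-0.28  -0.481 -0.474] w 0.6845771936146368 g 0.0 q [-1.141 -0.008  0.851  1.624  0.006  1.524 -0.244]
shift [108.987   1.577  25.99 ] turn [-0.001  0.     0.001]
knob 65 [505.725 109.385  57.216]Traceback (most recent call last):
  File "<stdin>", line 10, in <module>
    return umr_minimum(a, axis, None, out, keepdims, initial, where)
ValueError: zero-size array to reduction operation minimum which has no identity
```

>>> drive_tool --deltas '[[[35,0.5,0],[0,0,0],0],[[40,0.5,0],[0,0,0],0],[[34,0.5,0],[0,0,0],0],[[0,0,10],[0,0,0],0],[[0,0,10],[0,0,0],0],[[0,0,5],[0,0,0],0],[[0,0,0],[0,0,0],0],[[0,0,0],[0,0,0],0]]'

```text
clock: 23.45
tool_pos: [503.0, 218.0, 312.2]
tool_rot: [-2.17, -2.271, -0.001]
force: [0.4, -0.6, -0.1]
width: 0.3
grasp_force: 0.0
```

```bash
python3 -c "
from h import *
to(502.3,218.5,302)"
```

```text
t 23.45 pos [502.955 217.985 312.24 ] F [ 0.421 -0.611 -0.124] w 0.283706822524993 g 0.0 q [-1.211  0.092  0.787  1.6   -0.066  1.476 -0.375]
shift [ 0.539 -0.635 10.24 ] turn [ 0. -0. -0.]
```

Pressing: 10 mm to touch, then about 22 mm of travel.

>>> drive_tool --deltas '[[[0.5,-0.5,4],[0,0,0],0],[[0,0,4],[0,0,0],0],[[0,0,4],[0,0,0],0],[[0,0,4],[0,0,0],0],[[0,0,4],[0,0,0],0],[[0,0,3],[0,0,0],0],[[0,0,3],[0,0,0],0],[[0,0,3],[0,0,0],0],[[0,0,2],[0,0,0],0],[[0,0,0],[0,0,0],0],[[0,0,0],[0,0,0],0]]'

```text
clock: 24.82
tool_pos: [502.3, 218.8, 280.9]
tool_rot: [2.17, 2.272, 0.0]
force: [0.3, 0.8, -0.1]
width: 0.4
grasp_force: 0.0
```

Run:
```python
from h import *
c=eyes.read_camera("scene");a=c["img"][90:240,150:300,::-1]
d=eyes.read_camera("top")["img"][120:232,110:260,::-1]
im=np.hstack([cv2.resize(a,(400,400),interpolation=cv2.INTER_CUBIC),cv2.resize(d,(400,300),interpolation=cv2.INTER_CUBIC)[:400] if 0 else cv2.copyMakeBorder(cv2.resize(d,(400,300)),0,100,0,0,0)])
cv2.imwrite("pics/s4.png",im);print(robot.observe()["force"])
```

```text
[-0.26165184  0.68660978 -0.67932734]
```

View pics/s4.png

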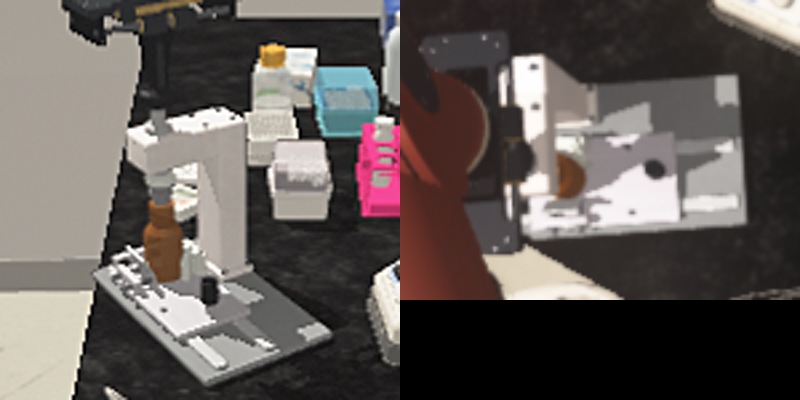

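The scene view shows the bottle under the head at (163,240) and the fingers at (153,80) above the shaft at (158,120). I can't tell from the picture whether the plunger is down, so I'll measure heights from depth.

Run:
```python
from h import *
np.set_printoptions(precision=1,suppress=True)
def prof(c):
    W=cloud(c);X,Y,Z=W[...,0],W[...,1],W[...,2]
    m=(abs(X-502)<30)&(abs(Y-218)<30)&(Z>120)&(Z<340)
    for z in range(120,340,6):
        k=m&(Z>=z)&(Z<z+6)
        if k.sum(): print(z,k.sum(),"y",Y[k].min(),Y[k].max(),"x",X[k].min(),X[k].max(),"rgb",c["img"][k].mean(0))
prof(np.load("scene.npz"));print();prof(eyes.read_camera("scene"))
```

```text
156 16 y 204.13317414751685 222.34544592699595 x 484.5131628290234 511.4572634276046 rgb [159.5 158.7 149.4]
162 32 y 201.4239163324983 229.53705716792578 x 482.30219363178986 520.626014407692 rgb [160.5 158.9 149.9]
168 11 y 207.30362554532874 221.7061074160067 x 491.2868684350101 509.3115710898501 rgb [136.4 134.5 129.9]
180 10 y 195.06373183832216 230.5690638745745 x 472.0970771398645 530.047899733996 rgb [159.7 152.  145.2]
186 28 y 191.06259230358626 201.4977373758179 x 472.1953631228958 530.7039418154266 rgb [164.  155.8 148.8]
192 32 y 190.8998490483655 202.0483929360289 x 472.6337486250787 528.3626986836553 rgb [164.9 157.  150.2]
198 35 y 192.53720760638862 216.67062548502759 x 472.15437173084416 529.776547861962 rgb [167.  159.2 152.3]
204 29 y 190.9697953764993 242.607547155883 x 472.2229818158532 530.5220363631171 rgb [167.3 159.2 152.2]
210 34 y 189.9445720585657 205.60470424182316 x 472.14066885614955 531.393513825822 rgb [166.5 158.7 151.9]
216 34 y 191.64328751068876 213.91670625903055 x 473.1314776704247 530.4008766111954 rgb [174.  165.8 158.8]
222 91 y 192.57373689
[... 4218 characters left out ...]
077 x 491.86080720771264 511.55295085468333 rgb [33.8 33.5 34.3]
306 18 y 206.07827227499405 227.7006020428881 x 489.6691345333835 512.2452530410725 rgb [34.3 34.1 34.7]
312 18 y 207.50624056371333 231.5597126853833 x 489.50313743313853 513.6483520758501 rgb [32.3 32.2 32.7]
318 20 y 206.19894557022332 229.5957836777567 x 487.80807229107353 514.2842197494173 rgb [31.8 31.4 32.5]
324 19 y 205.86302357404148 225.49164381461037 x 486.8665928429932 515.2423046861802 rgb [32.6 32.2 33.1]
330 29 y 207.46864522464764 229.45171034348814 x 485.67970740396004 518.5434396901586 rgb [30.7 30.5 31.2]
336 14 y 208.91029189277194 225.46699676983948 x 485.2158956484397 517.9584405743389 rgb [29.1 29.1 30.4]
```

The plunger hasn't moved, and the visible fingers end at about 281 mm. Continuing in small steps and watching the force.

>>> drive_tool --deltas '[[[0,0,2],[0,0,0],0],[[0,0,2],[0,0,0],0],[[0,0,0],[0,0,0],0],[[0,0,0],[0,0,0],0]]'

```text
clock: 25.48
tool_pos: [502.3, 218.9, 277.1]
tool_rot: [-2.17, -2.272, -0.0]
force: [0.0, 0.1, 2.7]
width: 0.7
grasp_force: 1.6
```

Run:
```python
from h import *
to(502.3,218.5,302);print(robot.finger_overhang)
c=eyes.read_camera("scene");W=cloud(c);X,Y,Z=W[...,0],W[...,1],W[...,2]
m=(abs(X-502)<30)&(abs(Y-218)<30)
for z in range(240,300,4):
    k=m&(Z>=z)&(Z<z+4);print(z,k.sum(),k.sum() and (X[k].min(),X[k].max(),c["img"][k].mean()))
```

```text
t 25.475 pos [502.301 218.866 277.054] F [0.03  0.134 2.712] w 0.7101252587906083 g 1.6167983693594579 q [-1.208  0.105  0.785  1.66  -0.075  1.407 -0.368]
shift [ -0.362  -0.015 -24.946] turn [ 0.    -0.     0.001]
22.0
240 8 (np.float64(492.074663588893), np.float64(507.0566971841734), np.float64(121.95833333333333))
244 6 (np.float64(495.018780784336), np.float64(503.59976383193356), np.float64(122.83333333333333))
248 4 (np.float64(494.36590696057135), np.float64(505.55362170144986), np.float64(124.41666666666667))
252 6 (np.float64(491.53763557021466), np.float64(505.57216252874053), np.float64(62.388888888888886))
256 1 (np.float64(486.14001825003294), np.float64(486.14001825003294), np.float64(32.333333333333336))
260 15 (np.float64(481.26939661936194), np.float64(516.3091410532676), np.float64(30.266666666666666))
264 20 (np.float64(479.14320170386185), np.float64(520.5049097950935), np.float64(33.43333333333333))
268 19 (np.float64(480.33142702750524), np.float64(523.4813925145577), np.float64(34.91228070175438))
272 27 (np.float64(480.02988601496776), np.float64(520.7468545205905), np.float64(49.53086419753087))
276 31 (np.float64(481.0563077546908), np.float64(520.3691874425422), np.float64(46.55913978494624))
280 10 (np.float64(493.6468989070616), np.float64(510.57025559193414), np.float64(37.4))
284 11 (np.float64(492.4613993122963), np.float64(510.3447620381439), np.float64(33.81818181818182))
288 9 (np.float64(492.6174234646012), np.float64(506.695291020912), np.float64(37.51851851851852))
292 11 (np.float64(492.56666722432584), np.float64(509.5302969314855), np.float64(34.03030303030303))
296 8 (np.float64(492.3981731084586), np.float64(508.3680356575887), np.float64(34.791666666666664))
```

Contact is at TCP ≈ 277, so with the fingers shut the tips lie about level with the TCP. Pressing on to the stop.

>>> drive_tool --deltas '[[[0,0,3],[0,0,0],0],[[0,0,3],[0,0,0],0],[[0,0,3],[0,0,0],0],[[0,0,3],[0,0,0],0],[[0,0,0],[0,0,0],0],[[0,0,0],[0,0,0],0]]'

```text
clock: 26.28
tool_pos: [502.3, 218.9, 265.0]
tool_rot: [-2.17, -2.272, -0.0]
force: [-1.8, -0.5, 7.1]
width: 0.6
grasp_force: 3.5
```

>>> drive_tool --deltas '[[[0,0,2],[0,0,0],0],[[0,0,2],[0,0,0],0],[[0,0,2],[0,0,0],0],[[0,0,2],[0,0,0],0],[[0,0,0],[0,0,0],0],[[0,0,0],[0,0,0],0]]'

```text
clock: 27.02
tool_pos: [502.4, 218.9, 257.4]
tool_rot: [-2.17, -2.272, -0.001]
force: [-3.2, -1.0, 10.4]
width: 0.4
grasp_force: 5.2
```

>>> drive_tool --deltas '[[[0,0,2],[0,0,0],0],[[0,0,1.5],[0,0,0],0],[[0,0,1],[0,0,0],0],[[0,0,0],[0,0,0],0],[[0,0,0],[0,0,0],0]]'

```text
clock: 27.65
tool_pos: [502.5, 218.9, 255.9]
tool_rot: [-2.169, -2.271, -0.004]
force: [-14.8, -5.5, 37.1]
width: 0.3
grasp_force: 18.5
```

The plunger is at its stop: 37 N with no further travel. Rising off it.

>>> drive_tool --deltas '[[[0,0,0],[0,0,0],0],[[0,0,-10],[0,0,0],0],[[0,0,-25],[0,0,0],0],[[0,0,-40],[0,0,0],0],[[0,0,-20],[0,0,0],0],[[0,0,0],[0,0,0],0],[[0,0,0],[0,0,0],0]]'

```text
clock: 28.52
tool_pos: [501.8, 218.7, 346.0]
tool_rot: [-2.17, -2.272, 0.003]
force: [0.2, -0.5, -0.4]
width: 0.4
grasp_force: 0.0
```

>>> drive_tool --deltas '[[[-35,0,0],[0,0,0],0.3],[[-40,0,0],[0,0,0],0.55],[[-34,0,0],[0,0,0],0.55],[[0,0,0],[0,0,0],0.55],[[0,0,0],[0,0,0],0.55]]'

```text
clock: 29.15
tool_pos: [506.8, 110.7, 346.5]
tool_rot: [-2.169, -2.272, 0.002]
force: [0.2, -0.2, -0.8]
width: 42.4
grasp_force: 0.0
```

Run:
```python
from h import *
to(507.2,109.4,62)
c=eyes.read_camera("scene");W=cloud(c);X,Y,Z=W[...,0],W[...,1],W[...,2]
m=(abs(X-502)<30)&(abs(Y-218)<30)
for z in list(range(124,176,4))+list(range(264,296,4)):
    k=m&(Z>=z)&(Z<z+4);print(z,k.sum(),c["img"][k].mean(0) if k.sum() else "")
```

```text
t 29.15 pos [506.769 110.679 346.487] F [ 0.187 -0.152 -0.85 ] w 42.43984571119403 g 0.0 q [-1.141 -0.005  0.851  1.601  0.004  1.545 -0.243]
shift [ -1.257   0.722 284.486] turn [-0.001  0.     0.001]
124 10 [118.5  85.4  60.7]
128 12 [137.5  110.75  92.5 ]
132 27 [132.296 129.185 127.852]
136 10 [143.8 139.1 137.9]
140 0 
144 0 
148 0 
152 0 
156 6 [145.    144.333 136.5  ]
160 13 [164.923 163.923 153.923]
164 25 [162.12 160.52 151.4 ]
168 13 [139.231 137.923 132.154]
172 2 [136.  131.  128.5]
264 18 [32.778 32.167 32.778]
268 24 [33.667 32.875 33.625]
272 25 [46.64 45.24 45.72]
276 47 [54.362 51.83  53.511]
280 7 [48.714 46.    48.143]
284 0 
288 0 
292 0
```

The stopper top is at about 136 mm (26+110), so it is home, and the plunger is back up. Down onto the knob again.

>>> drive_tool --deltas '[[[-1.2,0.5,35],[0,0,0],0.55],[[0,0,40],[0,0,0],0.55],[[0,0,40],[0,0,0],0.55],[[0,0,40],[0,0,0],0.55],[[0,0,40],[0,0,0],0.55],[[0,0,35],[0,0,0],0.55],[[0,0,20],[0,0,0],0.55],[[0,0,0],[0,0,0],0.55],[[0,0,0],[0,0,0],0.55]]'

```text
clock: 30.32
tool_pos: [508.2, 109.3, 97.9]
tool_rot: [2.168, 2.272, 0.0]
force: [-1.0, 0.2, 0.0]
width: 47.8
grasp_force: 0.0
```

```bash
python3 -c "
from h import *
to(507.2,109.4,62)"
```

```text
t 30.325 pos [508.167 109.317  97.926] F [-0.994  0.225  0.001] w 47.83037893108857 g 0.0 q [-1.055  0.223  0.855  1.96  -0.194  1.041 -0.066]
shift [ 0.136 -0.98  35.925] turn [0.001 0.    0.001]
```

>>> drive_tool --deltas '[[[0,-0.5,16],[0,0,0],0.55],[[0,0,16],[0,0,0],0.55],[[0,0,4],[0,0,0],0.55],[[0,0,0],[0,0,0],0.1],[[0,0,0],[0,0,0],0.1],[[0,0,0],[0,0,0],0.1],[[0,0,0],[0,0,0],0.1]]'

```text
clock: 31.2
tool_pos: [507.4, 108.8, 61.7]
tool_rot: [-2.17, -2.272, -0.001]
force: [-1.2, -0.2, 2.0]
width: 20.9
grasp_force: 30.0
```

>>> drive_tool --deltas '[[[-4,0,0],[0,0,0],0.1],[[-8,0,0],[0,0,0],0.1],[[-12,0,0],[0,0,0],0.1],[[-14,0,0],[0,0,0],0.1],[[-14,0,0],[0,0,0],0.1],[[-14,0,0],[0,0,0],0.1],[[-14,0,0],[0,0,0],0.1],[[-14,0,0],[0,0,0],0.1],[[-14,0,0],[0,0,0],0.1],[[-12,0,0],[0,0,0],0.1],[[-8,0,0],[0,0,0],0.1],[[0,0,0],[0,0,0],0.1]]'

```text
clock: 32.7
tool_pos: [512.9, -21.4, 61.6]
tool_rot: [2.172, 2.269, -0.001]
force: [-3.2, -2.8, 6.9]
width: 20.7
grasp_force: 30.0
```

>>> drive_tool --deltas '[[[-3,0,0],[0,0,0],0.1],[[-3,0,0],[0,0,0],0.1],[[-2,0,0],[0,0,0],0.1],[[-2,0,0],[0,0,0],0.1],[[-1,0,0],[0,0,0],0.1],[[0,0,0],[0,0,0],0.1],[[0,0,0],[0,0,0],0.1]]'

```text
clock: 33.58
tool_pos: [513.3, -31.1, 61.6]
tool_rot: [-2.171, -2.271, 0.001]
force: [-2.8, -0.2, 8.3]
width: 20.2
grasp_force: 30.0
```

>>> drive_tool --deltas '[[[-1,0,0],[0,0,0],0.1],[[-1,0,0],[0,0,0],0.1],[[0,0,0],[0,0,0],0.1],[[0,0,0],[0,0,0],0.1]]'

```text
clock: 34.08
tool_pos: [513.3, -31.2, 61.6]
tool_rot: [-2.168, -2.271, -0.001]
force: [-4.0, 7.8, 8.7]
width: 20.3
grasp_force: 30.0
```

The outer stop is reached. Relaxing, opening and clearing.

>>> drive_tool --deltas '[[[2,0,0],[0,0,0],0.55],[[0,0,0],[0,0,0],0.55],[[0,0,0],[0,0,0],0.55],[[0,0,-20],[0,0,0],0.55],[[0,0,-40],[0,0,0],0.55],[[0,0,-45],[0,0,0],0.55],[[0,0,-45],[0,0,0],0.55],[[-40,0,-40],[0,0,0],0.55],[[-40,0,0],[0,0,0],0.55],[[-40,0,0],[0,0,0],0.55],[[0,0,0],[0,0,0],0.55],[[0,0,0],[0,0,0],0.55]]'

```text
clock: 35.58
tool_pos: [519.1, -149.6, 251.1]
tool_rot: [-2.17, -2.271, 0.001]
force: [0.6, 0.3, 0.6]
width: 47.9
grasp_force: 0.0
```

Run:
```python
from h import *
np.set_printoptions(precision=1,suppress=True)
to(0,0,0)
for n in("scene","top"):
    c=eyes.read_camera(n);W=cloud(c);X,Y,Z=W[...,0],W[...,1],W[...,2]
    if n=="scene":cv2.imwrite("pics/s5.png",cv2.resize(c["img"][90:290,150:350,::-1],(600,600),interpolation=cv2.INTER_CUBIC))
    g=c["img"].max(2).astype(int)
    for nm,m in dict(stopper=(abs(X-509)<25)&(abs(Y-79)<30)&(Z>130)&(Z<160),knob=(abs(X-513)<25)&(abs(Y+31)<25)&(Z>42)&(Z<76)&(g<90),b1=(abs(X-416)<25)&(abs(Y+198)<30)&(Z>106)&(Z<116),b2=(abs(X-421)<25)&(abs(Y+280)<30)&(Z>106)&(Z<116),plunger=(abs(X-502)<30)&(abs(Y-218)<30)&(Z>272)&(Z<290)).items():
        p=W[m];print(n,nm,len(p),(p.min(0)+p.max(0))/2 if len(p) else "", np.median(p[:,2]) if len(p) else "")
```

```text
t 35.575 pos [ 519.083 -149.633  251.094] F [0.574 0.329 0.624] w 47.8592282164319 g 0.0 q [-0.766  0.127  1.065  1.726 -0.114  1.356  0.366]
shift [ 173.195 -511.555  251.396] turn [-0.001 -0.     0.   ]
scene stopper 53 [508.692  82.125 133.741] 134.65780731925807
scene knob 79 [513.555 -29.136  58.181] 62.84407757280021
scene b1 94 [ 415.889 -196.006  109.603] 110.80958931068028
scene b2 110 [ 421.16  -280.233  109.657] 110.55087908218302
scene plunger 81 [502.282 219.793 276.775] 277.8047388231457
top stopper 84 [507.809  77.473 135.696] 134.83969194345607
top knob 27 [510.75  -31.447  66.14 ] 72.55004276726332
top b1 0  
top b2 86 [ 422.362 -281.602  110.649] 111.08016763859351
top plunger 270 [502.434 217.991 277.509] 277.67859320414647
```

View pics/s5.png

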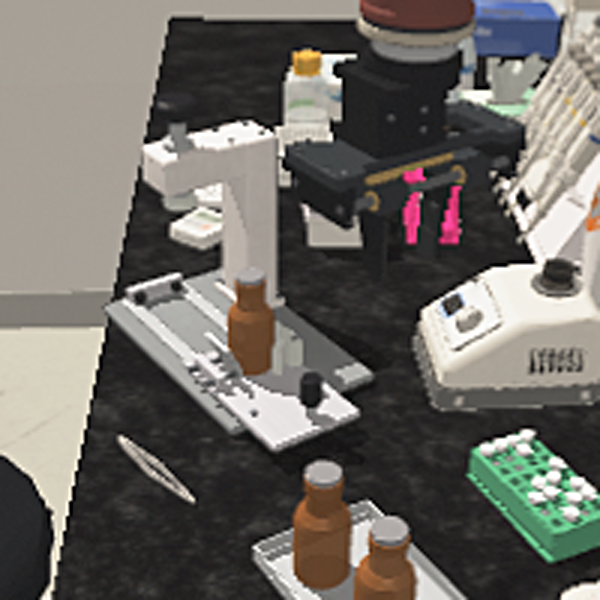

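The sealed bottle stands upright in the nest at (250,325) and the carriage is out, with the knob at (312,388). The other two bottles, at (322,530) and (388,560), haven't moved, and the arm is clear.

```bash
python3 -c "
from h import *
print(robot.finish_job())"
```

```text
the job is handed in; nothing more can be done
None
```

I handed the job in at 35.6 s of the 64 s allowed: the open bottle was sealed by the press and stands upright in the nest, the plunger is up, the carriage is at its outer stop, and the other two bottles are where they were (by camera and force readings; hand-in returned no verdict).

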